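Seat an ebony inlay disc in its recess

ROBOT

A 6-joint arm with a two-finger parallel gripper is mounted at the origin on the work surface. World frame = base frame: x ahead of the robot, y to its left, z up, the work surface at z = 0. Lengths are in m, angles in rad, forces in N, time in s.
With the tool pointing down it reaches from about 0.3 to 0.825 m from the base axis. Payload 5.4 kg.
Tool frame: the origin (TCP) lies at the very end of the fingers, on their centre line; the grasp point (between the pads) lies 19 mm behind it; z points along the fingers, y is the line along which they close (so a half turn about z gives the same grasp; the last joint's range is limited). The gripper opens to 92 mm and grips with 3 to 60 N. Pads are 20 mm wide; open, the fingers measure 128 mm over their backs; the gripper's body (75 mm by 189 mm) begins 69 mm behind the grasp point.
Start: joints at [-1.409, 0.158, 1.597, -0, 1.386, -0.21], TCP at [0.209, -0.536, 0.215] pointing down, gripper open.
Joint ranges: [-2.91, 2.91], [-0.94, 2.29], [0.18, 2.7], [-1.29, 4.43], [0.17, 2.64], [-3, 3]. Speed limits (rad/s): [2.57, 2.57, 3.14, 3.14, 3.14, 3.14].

INTERFACE

Orientations are given as a rotation vector (axis times angle).
In Python, from workcell import bot gives the robot as it stands. Calls block until the motion is done:
- bot.goto(position, orientation): joint-space move of the TCP to a pose.
- bot.line_to(position, rot=None, max_speed=0.15): straight line of the TCP; rot=None keeps the orientation; max_speed is the mean speed in m/s.
- bot.set_joints(angles): joint-space move.
- bot.set_gripper(opening, newtons=None): opening from 0.0 (shut) to 1.0 (fully open); newtons is the grip in N (None keeps the last); returns when the fingers have stopped.
- bot.hold(seconds).
- bot.inverse_kinematics(position, orientation): joint angles nearest the present ones, or None.
- bot.read_camera(name): name is "side" or "top" or "wrist"; returns a dict with "pixels" (384x512x3 uint8, blue, green, red), "fx", "fy", "cx", "cy" (pixels), "R" (3x3) and "t" (3): a world point X has camera coordinates R X + t. Camera axes: x right, y down, z forward; pixel columns grow to the right and rows downward; lengths in m; the calibration is good to about 2 mm. The wrist camera is an equidistant fisheye: a pixel r from the principal point sees the ray r / f radians off the axis. A picture is of the moment at which its call begins. There is no depth.
A pose or a line that the arm cannot do raises bot.MotionError and nothing moves.
- bot.job_done(): hands the job in; it is judged then, once.
Readings, each from a call of its own:
- bot.current_clock(): time.
- bot.current_joints(): joint angles.
- bot.current_joint_vel(): joint speeds.
- bot.current_effort(): joint torques, N m.
- bot.current_ee_pos(): TCP position.
- bot.current_tool_rot(): TCP orientation.
- bot.current_contact_force(): force on the tool from outside, world axes, zero at the start.
- bot.current_ft_torque(): the same for the moment, N m.
- bot.current_opening(): opening from 0.0 (shut) to 1.0 (fully open).
- bot.current_grip_force(): force on a finger pad.
Only numpy, scipy, OpenCV 4.12 (cv2) and the standard library are available. Lean on these libraries where they do the work, as an engineer would, in place of code of your own. Each camera call takes 0.05 s, during which the arm holds its last target. There are 200 camera calls.

TASK

On the pale spruce panel, nudge the black ebony inlay disc along the panel's surface with the fingers until it drops over the edge into the round recess, without ever lifting or tipping it up. When it has dropped in, press down on the pearl dot in its middle with closed fingertips so that it lies flat and fully home, then move clear. Leave everything else on the bench where it is.

Things in the scene. Friction and masses are not known exactly. Their poses are not given: they have to be found in the camera images.
- panel: pale spruce panel fixed flat on the bench, 240 mm (its x) by 220 mm (its y) by 24 mm thick, with dark lines inlaid along its edges; origin at the centre of its underside, z up. It may lie at any yaw, to the left or the right of the robot's centre line. Its top, 24 mm above the bench, is flat apart from the recess
- recess (a point): centre of the recess's mouth, level with the panel's top face, 35 mm from the panel's centre along the panel's +x. The recess is round, 54 mm across and 10 mm deep with a flat floor of a darker brown, and has a thin dark ring inlaid flush around it
- disc: loose black ebony disc, 50 mm across and 10 mm thick, 19 to 34 g, with a flush 12 mm white pearl dot at the middle of its top; origin at the centre of its underside, z up through the dot. It starts lying flat on the panel's top, 80 to 125 mm from the recess's centre; seated, it lies flush with the panel's top, its origin 10 mm below it
- finger_plane: small brass finger plane standing loose on the panel beyond the recess, near a corner, 46 by 26 by 24 mm; origin at the centre of its underside; leave alone
- peg_tray: fixed open wooden tray of black tuning pegs and plain wooden and brass discs beside the panel, 160 by 200 by 35 mm; origin at the centre of its underside; leave alone
- screwdriver: screwdriver with a wooden handle lying on the bench beyond the panel, lower than 40 mm; leave alone
- mallet: wooden mallet lying on the bench to the left, head 100 mm long and 64 mm thick, handle to its -x; origin under the head; leave alone
- glue: glue jar with a yellow cap, 52 mm across, 95 mm tall, beyond the panel; origin at the centre of its underside; leave alone
- pearl_disc: loose white pearl disc, 42 mm across, 8 mm thick, on the bench near the robot; origin at the centre of its underside; leave alone
- bridge: pale wooden instrument bridge standing on the bench to the right, 100 by 12 by 62 mm; origin at the centre of its underside; leave alone
Mind the look-alikes: they are no part of the job. There is more than one size of the disc; the job needs the middle-sized.

How it is judged:
By the outcome, as a careful person would: the job done as asked, in the order asked, and still so for the second after the job is handed in, with the robot touching nothing.
It also fails if it takes over 48 s, if anything falls off the work surface, if the arm or the gripper's body presses on something with over 40 N, if the wrist force passes 120 N, or if a joint passes its speed limit or range.

## Working session

There is one attempt and no reset: what is moved stays moved. The work goes in short steps, each a Python script; the robot and the scene stay as the last script left them, time stands still between calls to the robot, and variables do not carry over. Pictures are saved under pics/ and viewed, at most 10 in all, crops included, and the job is handed in when it is done.

```bash
mkdir -p pics; python3 - <<'E'
from workcell import bot
import cv2,pickle
d={n:bot.read_camera(n) for n in("top","side")}
pickle.dump(d,open("cam.pkl","wb"))
for n in d: cv2.imwrite(f"pics/{n}0.png",d[n]["pixels"])
print(d["top"]["R"],d["top"]["t"],d["top"]["fx"],bot.current_tool_rot(),bot.current_clock())
E
```

```text
[[-0.01914611 -0.99981336  0.00258114]
 [-0.98000867  0.01825539 -0.1981155 ]
 [ 0.1980314  -0.00632268 -0.98017528]] [0.02264999 0.56927745 1.48865391] 438.9092505693834 [-3.08575755e+00 -5.80347065e-01 -9.15098597e-05] 0.1
```

View pics/top0.png

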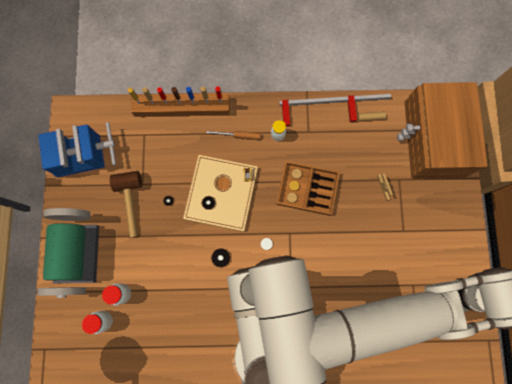

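View pics/side0.png

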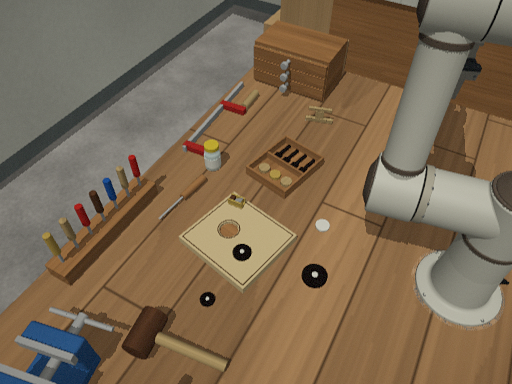

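The top view shows the panel with the disc on it at about (208,203), the recess at (223,183) and the finger plane at (249,174). The side view shows the same disc at (242,252) and the recess at (229,229). Next I'll localise the disc and recess.

```bash
cat > h.py <<'E'
import numpy as np,cv2
def ray(c,u,v,z,fish=False):
    x=np.array([(u-c["cx"])/c["fx"],(v-c["cy"])/c["fy"]])
    if fish:
        th=np.hypot(*x); d=np.r_[x/max(th,1e-9)*np.sin(th),np.cos(th)]
    else: d=np.r_[x,1]
    R=np.array(c["R"]);o=-R.T@c["t"];d=R.T@d
    return o+d*(z-o[2])/d[2]
def blob(mask,u,v,r):
    m=np.zeros(mask.shape,np.uint8);cv2.circle(m,(u,v),r,255,-1)
    n,l,s,c=cv2.connectedComponentsWithStats(cv2.bitwise_and(m,mask))
    i=1+np.argmax(s[1:,4]);return c[i],s[i]
E
python3 - <<'E'
from h import *
import pickle
d=pickle.load(open("cam.pkl","rb"))
for n,D,Rc in(("top",(208,203),(223,183)),("side",(242,252),(229,229))):
    c=d[n];p=c["pixels"];hsv=cv2.cvtColor(p,cv2.COLOR_BGR2HSV)
    b=cv2.inRange(hsv,(0,0,0),(180,255,70))
    q,s=blob(b,*D,14); 
    w=cv2.inRange(hsv,(0,0,150),(180,60,255)); qd,sd=blob(w,*D,5)
    br=cv2.inRange(hsv,(0,90,60),(25,255,215)); qr,sr=blob(br,*Rc,13)
    print(n,q,s[2:],ray(c,*q,.030),"dot",qd,sd[4],ray(c,*qd,.034),"rec",qr,sr[2:],ray(c,*qr,.018))
E
```

```text
top [208.26732673 202.52475248] [ 13  12 101] [0.53101929 0.194246   0.03      ] dot [207.8 202. ] 10 [0.53224772 0.19546527 0.034     ] rec [222.47528517 182.47528517] [ 18  18 263] [0.6058177  0.14442613 0.018     ]
side [241.68018018 251.97747748] [ 18  17 222] [0.53091918 0.19654779 0.03      ] dot [241.38461538 250.61538462] 13 [0.53237329 0.19545642 0.034     ] rec [228.29483283 229.        ] [ 24  20 329] [0.60609361 0.14258579 0.018     ]
```

```bash
cat >> h.py <<'E'
from scipy.spatial.transform import Rotation as Ro
def down(ux,uy):
    x=np.array([ux,uy,0])/np.hypot(ux,uy);z=np.array([0,0,-1.]);return Ro.from_matrix(np.c_[x,np.cross(z,x),z]).as_rotvec()
E
python3 - <<'E'
from workcell import bot
from h import *
import pickle
D=np.array([.532,.1955]);R=np.array([.606,.1435]);u=(R-D)/np.linalg.norm(R-D)
p=np.r_[D-u*.05,.15]
best=None
for s in(1,-1):
    q=bot.inverse_kinematics(p,down(*(s*u)))
    print(s,None if q is None else np.round(q,2))
    if q is not None and (best is None or abs(q[5])<abs(best[1][5])): best=(s,q)
bot.set_joints(best[1]); bot.set_gripper(30/92)
c=bot.read_camera("wrist");pickle.dump(c,open("w.pkl","wb"));cv2.imwrite("pics/w0.png",c["pixels"])
print(best[0],bot.current_ee_pos(),bot.current_clock(),bot.current_contact_force(),bot.current_opening())
E
```

```text
1 [ 0.2   0.13  1.76 -0.    1.25  2.39]
-1 [ 0.2   0.13  1.76 -0.    1.25 -0.75]
-1 [0.49109463 0.22425682 0.15000641] 4.0167 [-0.32680538 -0.03538712  0.58089704] 0.3265847665933616
```

View pics/w0.png

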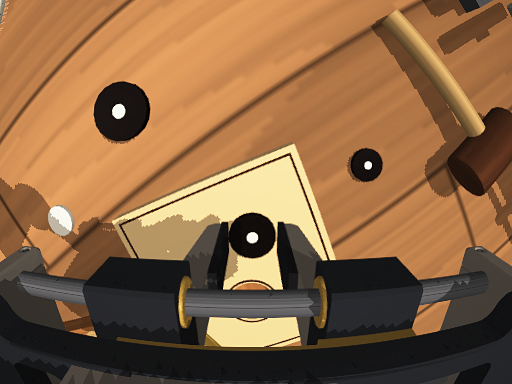

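The wrist view shows the disc's pearl dot at (252,237), between and ahead of the fingers. The recess is partly hidden behind the gripper, near (252,287), and lined up with the disc.

```bash
python3 - <<'E'
from h import *
import pickle
c=pickle.load(open("w.pkl","rb"));hsv=cv2.cvtColor(c["pixels"],cv2.COLOR_BGR2HSV)
q,s=blob(cv2.inRange(hsv,(0,0,150),(180,60,255)),252,238,12)
X=ray(c,*q,.034,True);print("dot",q,s,X)
for v in range(262,298,2): print(v,c["pixels"][v,252],np.round(ray(c,252,v,.024,True)[:2],4))
# widest chord of the ring
row=c["pixels"][286];print([ (u,row[u].tolist()) for u in list(range(222,240,2))+list(range(264,284,2))])
E
```

```text
dot [251.94 237.21] [247 232  11  11 100] [0.5318034  0.19562017 0.034     ]
262 [164 230 249] [0.5601 0.1758]
264 [165 230 249] [0.5622 0.1743]
266 [164 230 249] [0.5643 0.1728]
268 [163 230 249] [0.5664 0.1713]
270 [162 230 249] [0.5686 0.1698]
272 [163 230 249] [0.5707 0.1683]
274 [163 230 249] [0.5729 0.1668]
276 [163 230 249] [0.5751 0.1653]
278 [168 236 253] [0.5773 0.1637]
280 [24 44 71] [0.5795 0.1621]
282 [165 236 255] [0.5818 0.1606]
284 [ 65 124 201] [0.584 0.159]
286 [ 65 125 202] [0.5863 0.1574]
288 [ 67 130 208] [0.5886 0.1558]
290 [39 43 53] [0.5909 0.1541]
292 [49 48 48] [0.5933 0.1525]
294 [58 58 58] [0.5956 0.1508]
296 [75 75 76] [0.598  0.1492]
[(222, [10, 11, 14]), (224, [169, 238, 255]), (226, [162, 229, 248]), (228, [162, 230, 248]), (230, [167, 235, 252]), (232, [104, 159, 202]), (234, [29, 51, 82]), (236, [118, 179, 219]), (238, [116, 187, 237]), (264, [66, 113, 162]), (266, [132, 198, 237]), (268, [68, 110, 146]), (270, [36, 63, 98]), (272, [163, 234, 254]), (274, [163, 230, 249]), (276, [163, 230, 248]), (278, [163, 230, 248]), (280, [165, 232, 250]), (282, [70, 103, 129])]
```

```bash
python3 - <<'E'
from workcell import bot
from h import *
import pickle
D=np.array([.5318,.1956]);R=np.array([.605,.144]);u=(R-D)/np.linalg.norm(R-D);rot=down(*-u)
P=lambda q,k,z:np.r_[q-u*k,z]
bot.line_to(P(D,.05,.06),rot,.12)
bot.line_to(P(D,.05,.0275),None,.06)
print(bot.current_contact_force(),bot.current_ee_pos())
bot.line_to(P(R,.048,.0275),None,.05)
def dot(name):
    c=bot.read_camera(name);cv2.imwrite(f"pics/{name}.png",c["pixels"])
    h=cv2.cvtColor(c["pixels"],cv2.COLOR_BGR2HSV)
    q,s=blob(cv2.inRange(h,(0,0,150),(180,60,255)),252,240,20);return q,s[4],ray(c,*q,.034,True)
f=bot.current_contact_force();print(f)
c=bot.read_camera("wrist");cv2.imwrite("pics/w1.png",c["pixels"]);pickle.dump(c,open("w.pkl","wb"))
print(bot.current_ee_pos(),bot.current_clock())
E
```

```text
[-0.27797265  0.03369074  0.05946803] [0.49096391 0.22439898 0.02742661]
[-0.25960002  0.31274854 -1.35828322]
[0.56562987 0.17177098 0.02748918] 7.6417
```

View pics/w1.png

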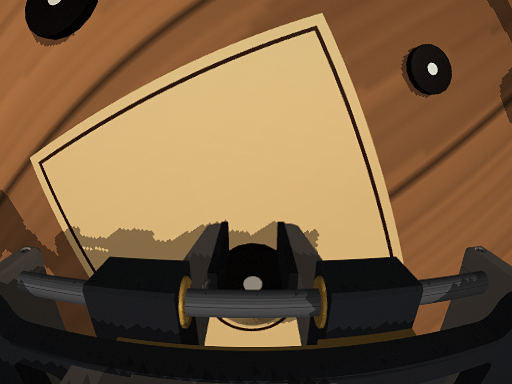

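The disc sits centred in the finger cradle with its dot at (252,283), and the far side of the recess ring shows near (251,328). I'll check the recess centre against that far edge, then push on.

```bash
python3 - <<'E'
from workcell import bot
from h import *
import pickle
c=pickle.load(open("w.pkl","rb"))
R=np.array([.605,.144]);u=np.array([.5318,.1956]);u=(R-u)/np.linalg.norm(R-u)
X=ray(c,252,283,.034,True)[:2];print("dot along,lat rel R",(X-R)@u,(X-R)@[-u[1],u[0]])
for v in range(318,336): print(v,c["pixels"][v,251],np.round((ray(c,251,v,.024,True)[:2]-R)@u,4))
P=lambda k,z:np.r_[R-u*k,z]
for k in(.036,.0315):
    bot.line_to(P(k,.0275),None,.03)
    print(k,bot.current_contact_force())
bot.hold(.2)
for n in("wrist","top"):
    c=bot.read_camera(n);cv2.imwrite(f"pics/{n}2.png",c["pixels"])
print(bot.current_clock())
E
```

```text
dot along,lat rel R -0.018209995763008125 6.634647234066756e-05
318 [ 53  84 105] 0.0188
319 [ 53  83 104] 0.0197
320 [ 52  82 102] 0.0207
321 [ 52  81 102] 0.0217
322 [ 54  83 103] 0.0226
323 [36 57 72] 0.0236
324 [ 53  79 101] 0.0246
325 [ 82 126 156] 0.0256
326 [108 163 199] 0.0266
327 [119 181 217] 0.0276
328 [ 84 132 166] 0.0286
329 [ 3  9 29] 0.0296
330 [ 0  3 23] 0.0306
331 [ 74 117 151] 0.0317
332 [118 179 216] 0.0327
333 [115 174 211] 0.0337
334 [115 175 211] 0.0348
335 [115 175 210] 0.0358
0.036 [ 0.87699169 -0.09989448 -0.51763636]
0.0315 [0.29893135 0.17603798 0.30467071]
8.7917
```

View pics/wrist2.png

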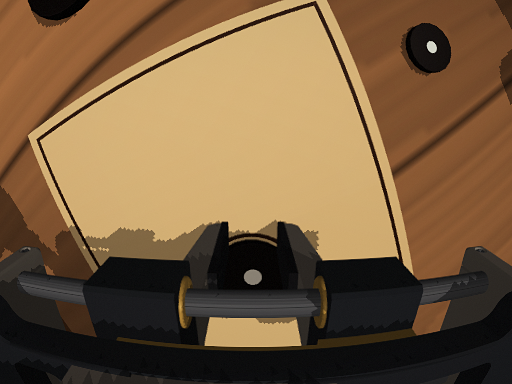

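The dot is now at (253,277) with the near side of the ring exposed behind the disc, so it appears to have dropped in. I'll lift clear and check.

```bash
python3 - <<'E'
from workcell import bot
from h import *
R=np.array([.605,.144]);D=np.array([.5318,.1956]);u=(R-D)/np.linalg.norm(R-D)
bot.line_to(np.r_[R-u*.038,.0275],None,.05)
bot.line_to(np.r_[R-u*.06,.10],None,.15)
bot.set_gripper(0)
c=bot.read_camera("wrist");p=c["pixels"]
h=cv2.cvtColor(p,cv2.COLOR_BGR2HSV)
q,s=blob(cv2.inRange(h,(0,0,150),(180,60,255)),252,250,25)
X=ray(c,*q,.024,True);print(q,s[4],X,bot.current_clock())
x,y=int(q[0]),int(q[1]);cv2.imwrite("pics/w3.png",cv2.resize(p[y-60:y+60,x-80:x+80],None,fx=5,fy=5))
E
```

```text
Traceback (most recent call last):
  File "h.py", line 12, in blob
    i=1+np.argmax(s[1:,4]);return c[i],s[i]
        ~~~~~~~~~^^^^^^^^^
ValueError: attempt to get argmax of an empty sequence
```

```bash
python3 - <<'E'
from workcell import bot
from h import *
R=np.array([.605,.144]);D=np.array([.5318,.1956]);u=(R-D)/np.linalg.norm(R-D)
bot.line_to(np.r_[R+u*.05,.11],None,.2)
c=bot.read_camera("wrist");cv2.imwrite("pics/w3.png",c["pixels"])
h=cv2.cvtColor(c["pixels"],cv2.COLOR_BGR2HSV)
x,y=252,190
n,l,s,ct=cv2.connectedComponentsWithStats(cv2.inRange(h,(0,0,130),(180,60,255)))
for i in range(1,n):
    if s[i,4]>30:
        X=ray(c,*ct[i],.024,True)
        if np.linalg.norm(X[:2]-R)<.03: print(ct[i],s[i],X)
print(bot.current_clock())
E
```

```text
[252.5        143.29113924] [246 137  14  14 158] [0.60451647 0.14475751 0.024     ]
11.1083
```

View pics/w3.png

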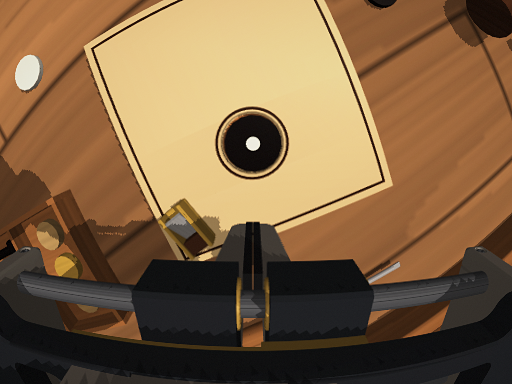

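The disc lies in the recess, concentric with its ring, with the dot at (252.5,143). The finger plane is still at (187,230). Next I'll press on the dot with the fingers closed.

```bash
python3 - <<'E'
from workcell import bot
from h import *
d=np.array([.6047,.1445])
bot.line_to(np.r_[d,.06],None,.15)
bot.line_to(np.r_[d,.028],None,.06)
f0=bot.current_contact_force();z=.026
while z>.0205:
    bot.line_to(np.r_[d,z],None,.02); f=bot.current_contact_force()-f0
    print(round(z,4),np.round(f,1))
    if abs(f[2])>10: break
    z-=.0005
bot.hold(.5);print(bot.current_ee_pos(),bot.current_contact_force())
bot.line_to(np.r_[d,.11],None,.1)
R=np.array([.605,.144]);u=np.array([.0732,-.0516]);u/=np.hypot(*u)
bot.line_to(np.r_[R+u*.05,.11],None,.2)
c=bot.read_camera("wrist");cv2.imwrite("pics/w4.png",c["pixels"])
print(bot.current_clock())
E
```

```text
0.026 [-1.5 -0.3 -0.8]
0.0255 [-1.  -0.4 -0.9]
0.025 [-1.3 -0.8 -0.8]
0.0245 [-0.9  0.3 -0.8]
0.024 [-3.   0.6  3.1]
0.0235 [-4.6  0.4  6.6]
0.023 [-6.3 -1.6 10.2]
[0.60477786 0.14449502 0.02437587] [-5.72329592 -0.07918747 10.17937271]
16.1333
```

View pics/w4.png

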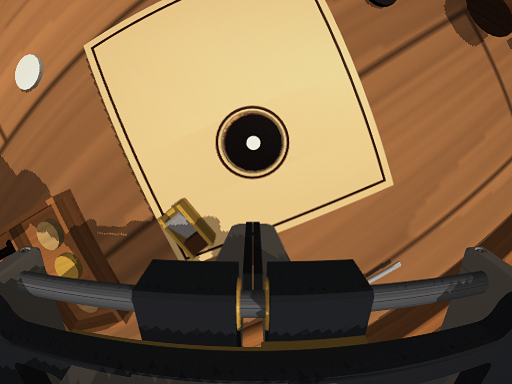

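The disc is flat and flush with its dot at (253,143), the press met firm resistance at about panel-top height, and the finger plane is unmoved. Handing in.

```bash
python3 -c "
from workcell import bot
p=bot.current_ee_pos();bot.line_to([p[0],p[1],.2],None,.15)
print(bot.job_done())"
```

```text
the job is handed in; nothing more can be done
None
```

I nudged the ebony disc into the recess without lifting it and pressed it down flush on its pearl dot with about 10 N. Then I moved the arm clear and handed the job in at about 17 s; I disturbed nothing else that I could see.

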